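# Seat the rocking cap on the sign's wiring board

## Robot

A 6-joint arm with a two-finger parallel gripper is mounted at the origin on a cart in front of the work surface, level with it; the furniture and walls round the work are solid. World frame = base frame: x ahead of the robot, y to its left, z up, the work surface at z = 0. Lengths are in m, angles in rad, forces in N, time in s.
With the tool pointing down it reaches from about 0.35 to 0.975 m from the base axis. Payload 4.9 kg.
Tool frame: the origin (TCP) lies midway between the tips of the shut fingers; the grasp point (between the pads) lies ctrl.tcp_to_grasp behind it (ctrl.tcp_to_grasp is the distance from the TCP to the grasp point, in m); z points along the fingers, y is the direction in which the jaws open and shut (so a half turn about z gives the same grasp; the last joint's range is limited). The gripper opens to 85 mm and grips with 20 to 120 N. Pads are 22 mm wide; open, the fingers measure 114 mm over their backs; the gripper's body (76 mm by 85 mm) begins 54 mm behind the grasp point. The pads swing forward as they close: fully open they stand 13 mm farther back than shut.
Start: joints at [0.983, 0.053, 1.613, -0, 1.476, -0.119], TCP at [0.282, 0.558, 0.231] pointing down, gripper open.
Joint ranges: [-3.01, 3.01], [-1.01, 2.22], [0.06, 2.58], [-1.02, 4.17], [0.09, 2.62], [-3.14, 3.14]. Speed limits (rad/s): [2.57, 2.57, 3.14, 3.14, 3.14, 3.14].

## Interface

Orientations are given as a rotation vector (axis times angle).
In Python, from station import ctrl, get_image, calibration, finish_job, models gives the robot as it stands.
- The arm moves only by the shell command python3 -m creep 'ROWS' [FORCE]. ROWS is JSON, a list of rows, each a list of 7 numbers: the opening, from 0 (shut) to 1 (fully open), then the shift along the tool's x, y, z in m, then the turn, a rotation vector about the tool's x, y, z in degrees. A call has 1 to 20 rows; each row shifts and turns the commanded pose from where the row before left it, along the tool's axes as they then stand; what a row does not reach is not made up. A row lasts 1/10 s, in which the tool goes at most 50 mm and 8.59 degrees, less where a joint would pass 70% of its speed; a pose out of reach is approached as far as the arm can. A call with a gripper value outside its range is refused whole. The fingers move at their own pace and stop on an object; FORCE is the grip in N (left out, the last holds). Time passes only in rows, so rows that do not move let the fingers close. It gives the time, the measured TCP pose, the force and the opening at its end, in the units of the state.
- ctrl.get_obs(): the state, without advancing time (a new reading comes with each control period).
- get_image(name): name is "scene" or "side" or "wrist"; returns the picture (420x560x3 uint8, red, green, blue); there is no depth.
- calibration(name): a dict with "mtx" (3x3 intrinsics, pixels), "R" (3x3) and "t" (3): a world point X has camera coordinates R X + t. Camera axes: x right, y down, z forward; pixel columns grow to the right and rows downward; lengths in m; the calibration is good to about 2 mm. A picture is of the moment at which its call begins: read the wrist's pose just before it. calibration takes no time and is no camera call; for the wrist camera it gives the pose at the moment of the call.
- finish_job(): hands the job in, once; it reports no verdict.
Trained networks look in the newest picture that a camera, given by its name, has taken for a name from the list of things; names that differ only in an ending like _2 or _b are one class to them, and where a whole thing is asked for, a point or a joint stands for the part that bears it (a point fixed in the world has none). Each returns a list of dicts, best first, with "conf" (0 to 1); they miss things now and then, are a little off and sometimes report something else, mostly with a low value. They report only what shows in the picture. A call takes as long as a camera call. They do not tell look-alikes from the thing itself.
- models.search_frame(camera, name): "extent" ([left, top, right, bottom] in pixels, round what is visible of it).
The state is a dict: "t": time; "q": joint angles; "dq": joint speeds; "effort": joint torques, N m; "tool_pos": TCP position; "tool_rot": TCP orientation; "contact_force": force on the tool from outside, world axes, zero at the start; "wrist_torque": the same for the moment, N m; "opening": finger opening in m.
Only numpy, scipy, OpenCV 4.12 (cv2) and the standard library are available. Lean on these libraries where they do the work, as an engineer would, in place of code of your own. Each camera call takes 0.05 s, during which the arm holds its last target. There are 200 camera calls.

## Task

One of the four grey caps on the sign's wiring board is not seated, though they all look alike. Without grasping anything, press with the fingertips near the ends of the caps to find the one that rocks, then press that one down at its middle until it is fully home, and move clear. Do not pull any cap up, and leave the light module, the tape and the clamp where they lie.

Things in the scene. Friction and masses are not known exactly. Their poses are not given: they have to be found in the camera images.
- board: Aluminium board of an illuminated sign, 156 (x) x 216 (y) x 10 mm, fixed on the table. Origin: centre of the underside, y along the long side. It carries four identical black wiring boxes, each closed by a grey snap cap 50 (x) x 84 (y) mm with black ribs near its short ends and a yellow dot in the middle. Cap middles: x = +-37, y = +-52 mm. Three caps are seated, one is not.
- place_1 (a point): On the board's upper face under the middle of the cap at x -37, y +52 mm (board axes). Site axes as the board's: y along the caps' long side, z up. Cap tops are flat, 25 to 36 mm above this point: the boxes are let into the board to different depths, so neither height nor looks tell which cap is unseated.
- place_2 (a point): The same for the cap at x -37, y -52 mm. Pressed near a short end (25 to 35 mm from its middle along y) with 2 to 5 N, the unseated cap rocks about its short midline: that end sinks about 4 mm onto a stop, and springs back level when released.
- place_3 (a point): The same for the cap at x +37, y +52 mm. A seated cap is rigid and does not give, wherever it is pressed.
- place_4 (a point): The same for the cap at x +37, y -52 mm. Any of the four may be the unseated one.
- loose_cap (a joint): Travel of the one unseated cap (its place is not told), m: 0 = unseated, as it starts, 0.005 = snapped fully home, negative = pulled up off its box. It goes down only under more than about 9 N at its middle (press with 14 to 20 N), and stays where it is left. It then rests on both ends and rocks no more.
- loose_cap_rock (a joint): Rocking angle of that same cap, rad: 0 = level, + = its -y end (board axes) is down, - = its +y end is down; up to about 0.13 either way while unseated, with a weak spring to level.
- led_module: White light module with three diodes and wire ends, 16 x 95 x 12 mm, loose on the table on the robot's side of the board; origin at the centre of its underside. Bystander.
- tape: Small black roll of tape, 64 mm across, 18 mm high, loose beside the board's -y end; origin at the centre of its underside. Bystander.
- clamp: Blue plastic spring clamp, 53 x 101 x 17 mm, lying loose beside the board's +y end; origin at the centre of its underside. Bystander.
Not all that is in view belongs to the job. What is shaped like the part that bears loose_cap but pink or turquoise is not meant.

How it is judged:
By the outcome, as a careful person would: the job done as asked, in the order asked, and still so for the second after the job is handed in, with the robot touching nothing.
It also fails if it takes over 54 s, if anything falls off the work surface, if the arm or the gripper's body presses on something with over 40 N, if the wrist force passes 120 N, or if a joint passes its speed limit or range.

## Working session

There is one attempt and no reset: what is moved stays moved. The work goes in short steps, Python scripts to look and compute and a shell command to move; the robot and the scene stay as the last step left them, time stands still between calls to the robot, and variables do not carry over. Pictures are saved under pics/ and viewed, about 8 in all and at most 12, crops included, and the job is handed in when it is done.

```bash
mkdir -p pics
python3 - <<'E'
from station import ctrl,get_image,calibration,models
import cv2
o=ctrl.get_obs();print({k:o[k] for k in o}, ctrl.tcp_to_grasp)
for c in("scene","side"):
    im=get_image(c);cv2.imwrite(f"pics/{c}0.png",im[:,:,::-1])
    for n in("board","loose_cap","tape","clamp","led_module"):
        print(c,n,[( [round(v) for v in d["extent"]],round(d["conf"],2)) for d in models.search_frame(c,n)])
    k=calibration(c);print(k)
E
```

```text
{'t': 0.0, 'q': array([ 9.83026637e-01,  5.33695254e-02,  1.61430833e+00,  1.83917558e-05,
        1.47600662e+00, -1.19005017e-01]), 'dq': array([ 0.00256069,  0.00028434,  0.00046109, -0.0008936 ,  0.00170196,
        0.00012318]), 'effort': array([ 2.56943449e-04, -3.93679726e+01, -3.70179105e+01, -2.88268507e-05,
        6.82799437e-03, -1.61444422e-05]), 'tool_pos': array([0.28201104, 0.55705205, 0.23004661]), 'tool_rot': array([-0.72944078, -3.0549722 ,  0.0030721 ]), 'contact_force': array([ 1.00215781, -0.24042142, -0.29787674]), 'wrist_torque': array([ 0.01766888, -0.02858985,  0.02889463]), 'opening': 0.08540043288907305} 0.0187
scene board [([214, 207, 329, 299], 0.91)]
scene loose_cap [([256, 198, 295, 232], 0.83), ([262, 142, 298, 175], 0.74), ([337, 280, 396, 337], 0.74)]
scene tape [([263, 292, 303, 332], 0.71)]
scene clamp [([200, 187, 253, 216], 0.82)]
scene led_module [([209, 246, 225, 278], 0.58)]
{'mtx': array([[466.05502985,   0.        , 271.80645718],
       [  0.        , 466.05502985, 216.60194191],
       [  0.        ,   0.        ,   1.        ]]), 'R': array([[ 0.87307704, -0.48738441, -0.01388941],
       [-0.33100207, -0.57154362, -0.75084986],
       [ 0.35801411,  0.6601472 , -0.66032687]]), 't': array([-0.46751307,  0.17871138,  0.75801939])}
side board [([224, 198, 308, 259], 0.61)]
side loose_cap [([297, 266, 343, 306], 0.83), ([305, 162, 334, 183], 0.81), ([276, 192, 301, 219], 0.63)]
side tape [([224, 255, 265, 286], 0.91)]
side clamp [([234, 185, 279, 200], 0.68)]
side led_module [([216, 216, 233, 237], 0.62)]
{'mtx': array([[400.07808549,   0.        , 286.34254643],
       [  0.        , 400.07808549, 207.20596335],
       [  0.        ,   0.        ,   1.        ]]), 'R': array([[ 0.99092756, -0.13370392,  0.01363186],
       [-0.05531874, -0.49820823, -0.86529093],
       [ 0.12248429,  0.85668654, -0.50108459]]), 't': array([-0.5322031 ,  0.0333484 ,  0.86436424])}
```

View pics/scene0.png

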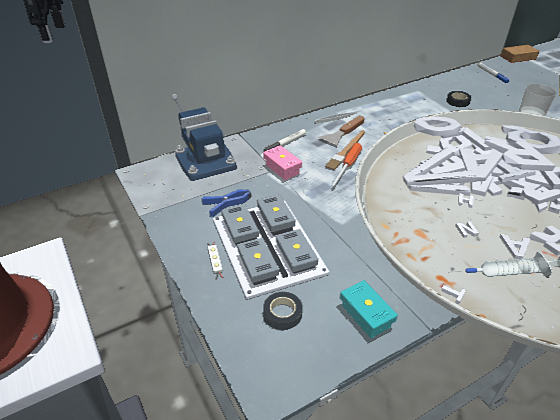

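View pics/side0.png

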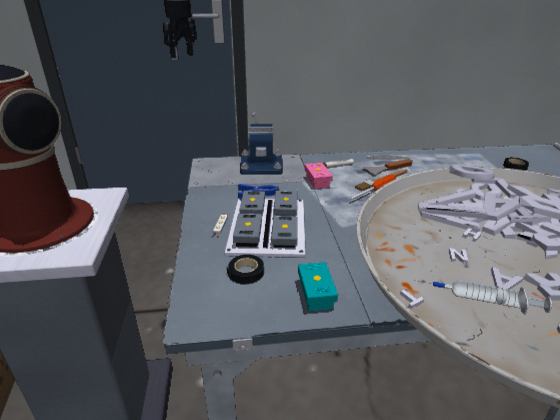

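The grey caps have yellow dots at scene pixels of about (240,219), (274,214), (257,256) and (297,251). The look-alikes are pink (282,157) and turquoise (369,302), and both are excluded. Next I triangulate the dots.

```bash
cat > h.py <<'E'
import cv2,numpy as np
from station import ctrl,get_image,calibration
def dots(im,box=None):
    h=cv2.cvtColor(im,cv2.COLOR_RGB2HSV)
    m=cv2.inRange(h,(20,130,120),(35,255,255))
    n,_,s,c=cv2.connectedComponentsWithStats(m)
    return [(c[i],int(s[i,4])) for i in range(1,n) if s[i,4]>6 and (box is None or (box[0]<c[i][0]<box[2] and box[1]<c[i][1]<box[3]))]
def P(k): return k["mtx"]@np.c_[k["R"],k["t"]]
def ray(k,p,z):
    d=k["R"].T@np.linalg.inv(k["mtx"])@[p[0],p[1],1]; C=-k["R"].T@k["t"]; return C+d*(z-C[2])/d[2]
E
python3 - <<'E'
from h import *
a=get_image("scene");b=get_image("side")
A=dots(a,(214,190,335,300));B=dots(b,(224,185,310,260))
print(A,B)
ka,kb=calibration("scene"),calibration("side")
for p,s in A:
    best=None
    for q,_ in B:
        X=cv2.triangulatePoints(P(ka),P(kb),np.array(p),np.array(q));X=(X[:3]/X[3]).ravel()
        r=P(kb)@np.r_[X,1];e=np.hypot(*(r[:2]/r[2]-q))
        if best is None or e<best[0]:best=(e,X,q)
    print(np.round(p,1),best, ray(ka,p,.04))
im=cv2.resize(a[180:310,190:350],None,fx=5,fy=4.6,interpolation=cv2.INTER_CUBIC) 
cv2.imwrite("pics/crop.png",im[:,:,::-1])
E
```

```text
[(array([275.5       , 208.66666667]), 18), (array([239.22222222, 218.77777778]), 18), (array([296.31818182, 245.86363636]), 22), (array([257.22222222, 255.14814815]), 27)] [(array([252., 199.]), 11), (array([285.5       , 198.83333333]), 12), (array([247.41176471, 223.58823529]), 17), (array([284.52941176, 225.76470588]), 17)]
[275.5 208.7] (np.float64(0.41971291759476914), array([ 0.53246555, -0.02065958,  0.03880666]), array([285.5       , 198.83333333])) [ 0.53251772 -0.02121051  0.04      ]
[239.2 218.8] (np.float64(0.02797397991457534), array([ 0.56676439,  0.24182658, -0.20364254]), array([284.52941176, 225.76470588])) [ 0.4581138  -0.01242642  0.04      ]
[296.3 245.9] (np.float64(0.29648407430901663), array([ 0.51643754, -0.1250606 ,  0.03500777]), array([284.52941176, 225.76470588])) [ 0.51419272 -0.12889932  0.04      ]
[257.2 255.1] (np.float64(0.4540218838223035), array([ 0.44305695, -0.11367236,  0.0385106 ]), array([247.41176471, 223.58823529])) [ 0.44306959 -0.1143642   0.04      ]
```

View pics/crop.png

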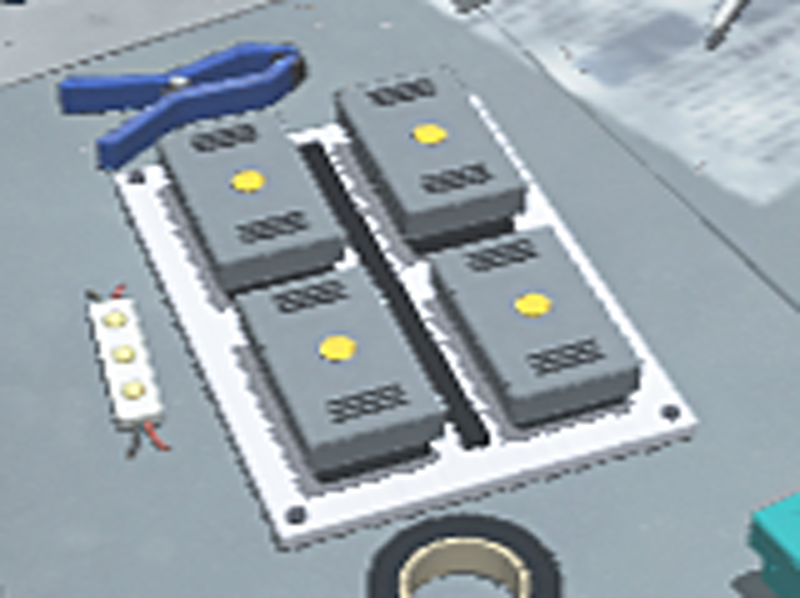

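The four dots sit at about z 0.036–0.046, and the board yaw is about -8.4°. Now I go above the +y end of cap 1 with the gripper shut.

```bash
python3 -m creep '[[0,-0.0253,-0.025,0,0,0,0],[0,-0.0253,-0.025,0,0,0,0],[0,-0.0253,-0.025,0,0,0,0],[0,-0.0253,-0.025,0,0,0,0],[0,-0.0253,-0.025,0,0,0,0],[0,-0.0253,-0.025,0,0,0,0],[0,-0.0253,-0.025,0,0,0,0],[0,-0.0253,-0.025,0,0,0,0],[0,-0.0253,-0.025,0,0,0,0],[0,-0.0253,-0.025,0,0,0,0],[0,-0.0253,-0.025,0,0,0,0],[0,-0.0253,-0.025,0,0,0,0],[0,-0.0253,-0.025,0,0,0,0],[0,-0.0253,-0.025,0,0,0,0],[0,-0.0253,-0.025,0,0,0,0],[0,-0.0253,-0.025,0,0,0,0],[0,0,0,0,0,0,-6],[0,0,0,0,0,0,-6],[0,0,0,0,0,0,-6.4],[0,0,0,0,0,0,0]]'
python3 - <<'E'
from h import *
from scipy.spatial.transform import Rotation as R
o=ctrl.get_obs();k=calibration("wrist");im=get_image("wrist");cv2.imwrite("pics/w1.png",im[:,:,::-1])
print(o["t"],o["tool_pos"],R.from_rotvec(o["tool_rot"]).as_matrix().round(4),o["contact_force"])
for p,s in dots(im): print(np.round(p),s,ray(k,p,.04).round(4))
E
```

```text
t: 2.7
tool_pos: [0.4628, 0.0176, 0.2314]
tool_rot: [0.233, 3.133, -0.0]
contact_force: [0.3, -0.0, 0.7]
opening: -0.0001
2.7 [0.46280732 0.0176444  0.23140896] [[-9.890e-01  1.477e-01  2.000e-04]
 [ 1.477e-01  9.890e-01 -0.000e+00]
 [-2.000e-04  0.000e+00 -1.000e+00]] [ 0.2825274  -0.04465116  0.69867316]
[142. 183.] 98 [ 0.4427 -0.115   0.04  ]
[247. 183.] 102 [ 0.4582 -0.0127  0.04  ]
[151. 250.] 80 [ 0.5141 -0.1247  0.04  ]
[249. 252.] 82 [ 0.5319 -0.024   0.04  ]
[ 15. 297.] 69 [ 0.5462 -0.2878  0.04  ]
[400. 316.] 62 [0.6349 0.1312 0.04  ]
```

View pics/w1.png

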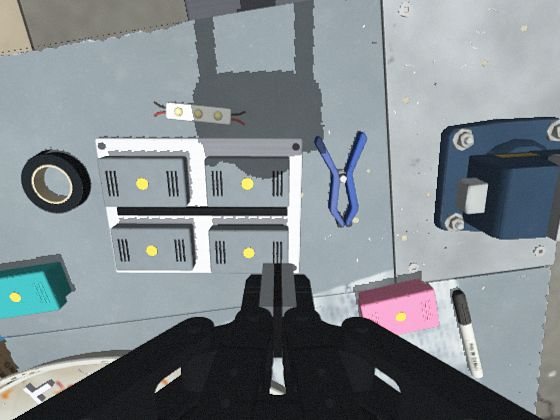

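```bash
python3 -m creep '[[0,0,0,0.018,0,0,0],[0,0,0,0.018,0,0,0],[0,0,0,0.018,0,0,0],[0,0,0,0.018,0,0,0],[0,0,0,0.018,0,0,0],[0,0,0,0.018,0,0,0],[0,0,0,0.018,0,0,0],[0,0,0,0.018,0,0,0],[0,0,0,0.018,0,0,0],[0,0,0,0.008,0,0,0],[0,0,0,0.008,0,0,0],[0,0,0,0,0,0,0],[0,0,0,0,0,0,0]]'
for i in 1; do python3 -m creep '[[0,0,0,0.001,0,0,0],[0,0,0,0.001,0,0,0],[0,0,0,0,0,0,0]]'; done; python3 -m creep '[[0,0,0,0.001,0,0,0],[0,0,0,0.001,0,0,0],[0,0,0,0,0,0,0]]'; python3 -m creep '[[0,0,0,0.001,0,0,0],[0,0,0,0,0,0,0]]'
```

```text
t: 4.05
tool_pos: [0.4633, 0.0178, 0.0539]
tool_rot: [0.232, 3.132, -0.0]
contact_force: [0.0, -0.6, 0.0]
opening: 0.0004
t: 4.35
tool_pos: [0.463, 0.0178, 0.0516]
tool_rot: [0.232, 3.132, -0.0]
contact_force: [-0.8, -0.5, -0.7]
opening: -0.0001
t: 4.65
tool_pos: [0.4626, 0.0178, 0.0491]
tool_rot: [-0.232, -3.133, -0.0]
contact_force: [0.3, -0.4, 0.5]
opening: 0.0001
t: 4.85
tool_pos: [0.4627, 0.0178, 0.0481]
tool_rot: [-0.232, -3.133, -0.0]
contact_force: [-0.4, 0.5, 0.3]
opening: 0.0001
```

```bash
python3 -m creep '[[0,0,0,0.001,0,0,0],[0,0,0,0.001,0,0,0],[0,0,0,0,0,0,0]]';  python3 -m creep '[[0,0,0,0.001,0,0,0],[0,0,0,0,0,0,0]]'; python3 -m creep '[[0,0,0,0.001,0,0,0],[0,0,0,0,0,0,0]]'
```

```text
t: 5.15
tool_pos: [0.4626, 0.0178, 0.0461]
tool_rot: [-0.232, -3.133, -0.0]
contact_force: [-0.2, 0.3, 0.8]
opening: -0.0003
t: 5.35
tool_pos: [0.4627, 0.0178, 0.0451]
tool_rot: [-0.232, -3.133, -0.0]
contact_force: [1.2, -0.2, -0.0]
opening: -0.0001
t: 5.55
tool_pos: [0.4627, 0.0178, 0.0441]
tool_rot: [-0.232, -3.133, -0.0]
contact_force: [1.0, -0.7, -0.1]
opening: 0.0
```

```bash
python3 -m creep '[[0,0,0,0.001,0,0,0],[0,0,0,0,0,0,0]]';  python3 -m creep '[[0,0,0,0.001,0,0,0],[0,0,0,0,0,0,0]]'; python3 -m creep '[[0,0,0,0.001,0,0,0],[0,0,0,0,0,0,0]]'
```

```text
t: 5.75
tool_pos: [0.4627, 0.0178, 0.0432]
tool_rot: [-0.232, -3.133, 0.0]
contact_force: [0.5, 0.0, -0.3]
opening: -0.0001
t: 5.95
tool_pos: [0.4627, 0.0178, 0.0422]
tool_rot: [-0.232, -3.133, 0.0]
contact_force: [-0.8, 0.2, 0.8]
opening: 0.0
t: 6.15
tool_pos: [0.4627, 0.0178, 0.0412]
tool_rot: [-0.232, -3.133, -0.0]
contact_force: [-0.5, 1.0, 0.0]
opening: 0.0003
```

```bash
python3 -m creep '[[0,0,0,0.001,0,0,0],[0,0,0,0,0,0,0]]';  python3 -m creep '[[0,0,0,0.001,0,0,0],[0,0,0,0,0,0,0]]'; python3 -m creep '[[0,0,0,0.001,0,0,0],[0,0,0,0,0,0,0]]'
```

```text
t: 6.35
tool_pos: [0.4627, 0.0178, 0.0402]
tool_rot: [-0.232, -3.133, -0.0]
contact_force: [-0.3, 0.7, -0.0]
opening: -0.0001
t: 6.55
tool_pos: [0.4627, 0.0178, 0.0392]
tool_rot: [-0.232, -3.133, 0.0]
contact_force: [0.3, -0.6, 0.1]
opening: 0.0001
t: 6.75
tool_pos: [0.4627, 0.0178, 0.0382]
tool_rot: [-0.232, -3.133, 0.0]
contact_force: [-0.2, -0.1, 0.3]
opening: 0.0001
```

```bash
python3 -m creep '[[0,0,0,0.001,0,0,0],[0,0,0,0,0,0,0]]';  python3 -m creep '[[0,0,0,0.001,0,0,0],[0,0,0,0,0,0,0]]'; python3 -m creep '[[0,0,0,0.001,0,0,0],[0,0,0,0,0,0,0]]'
```

```text
t: 6.95
tool_pos: [0.463, 0.0178, 0.0377]
tool_rot: [0.232, 3.133, -0.0]
contact_force: [-0.5, -0.2, 2.5]
opening: -0.0001
t: 7.15
tool_pos: [0.463, 0.0178, 0.0376]
tool_rot: [-0.232, -3.132, 0.0]
contact_force: [-6.0, 0.7, 10.3]
opening: 0.0002
t: 7.35
tool_pos: [0.463, 0.0178, 0.0376]
tool_rot: [-0.231, -3.131, 0.0]
contact_force: [-9.2, 0.5, 16.8]
opening: 0.0002
```

Rigid contact at z 0.0377. To rule out a very weak rocking spring, I compare pictures of the pressed and released states.

```bash
python3 -m creep '[[0,0,0,-0.0015,0,0,0],[0,0,0,0,0,0,0]]'
python3 - <<'E'
from h import *
for c in("scene","side"): np.save(f"pr_{c}.npy",get_image(c))
E
python3 -m creep '[[0,0,0,-0.015,0,0,0],[0,0,0,0,0,0,0],[0,0,0,0,0,0,0]]'
python3 - <<'E'
from h import *
out=[]
for c,b in(("scene",(190,180,350,310)),("side",(205,175,325,270))):
    a=np.load(f"pr_{c}.npy");n=get_image(c);x0,y0,x1,y1=b
    f=lambda i:cv2.resize(i[y0:y1,x0:x1],(400,300),interpolation=cv2.INTER_CUBIC)
    out.append(np.hstack([f(a),f(n)]))
    print(c,[(p.round(1).tolist(),s) for p,s in dots(a,b)],[(p.round(1).tolist(),s) for p,s in dots(n,b)])
cv2.imwrite("pics/cmp1.png",np.vstack(out)[:,:,::-1])
E
```

```text
t: 7.55
tool_pos: [0.4634, 0.0178, 0.0376]
tool_rot: [0.232, 3.132, -0.0]
contact_force: [-1.6, 0.5, 7.1]
opening: 0.0002
t: 7.95
tool_pos: [0.4629, 0.0178, 0.0516]
tool_rot: [0.232, 3.133, 0.0]
contact_force: [0.4, -0.1, -0.6]
opening: 0.0
scene [([275.5, 208.7], 18), ([239.1, 218.9], 16), ([296.2, 245.9], 21), ([257.2, 255.2], 25)] [([275.5, 208.7], 18), ([239.2, 218.9], 17), ([296.2, 245.9], 21), ([257.2, 255.2], 25)]
side [([285.5, 198.8], 12), ([247.4, 223.6], 17), ([284.5, 225.8], 17)] [([285.5, 198.8], 12), ([247.4, 223.6], 17), ([284.5, 225.8], 17)]
```

View pics/cmp1.png

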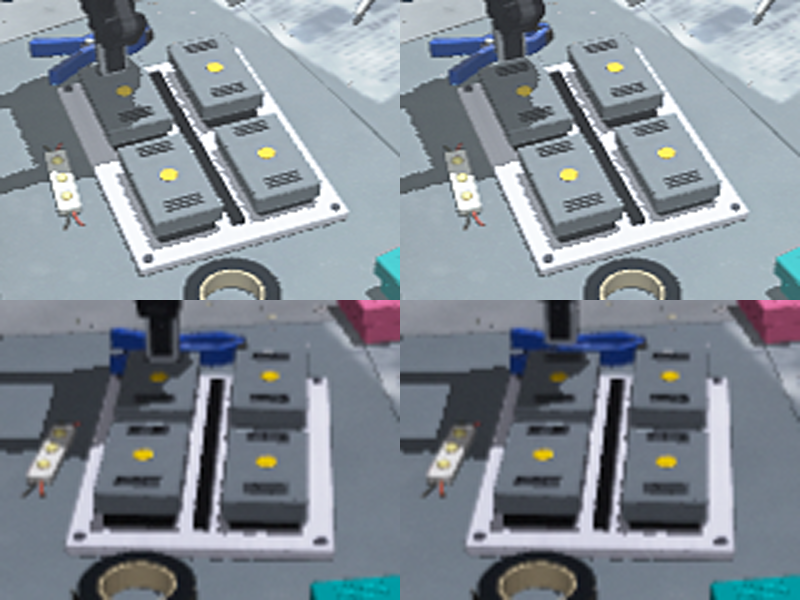

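Cap 1 is rigid. The contact height matches at 7 N and the pictures show no tilt. Next is the +y end of cap 2.

```bash
python3 -m creep '[[0,0,0,-0.007,0,0,0],[0,0,-0.026,0,0,0,0],[0,0,-0.026,0,0,0,0],[0,0,-0.026,0,0,0,0],[0,0,-0.026,0,0,0,0],[0,0,0,0,0,0,0],[0,0,0,0.005,0,0,0],[0,0,0,0.005,0,0,0],[0,0,0,0.002,0,0,0],[0,0,0,0.001,0,0,0],[0,0,0,0,0,0,0]]';  python3 -m creep '[[0,0,0,0.001,0,0,0],[0,0,0,0,0,0,0]]'; python3 -m creep '[[0,0,0,0.001,0,0,0],[0,0,0,0,0,0,0]]';python3 -m creep '[[0,0,0,0.001,0,0,0],[0,0,0,0,0,0,0]]'
```

```text
t: 9.15
tool_pos: [0.4473, -0.0845, 0.0455]
tool_rot: [-0.23, -3.132, -0.0]
contact_force: [0.0, 0.2, -0.7]
opening: -0.0002
t: 9.35
tool_pos: [0.4475, -0.0849, 0.0448]
tool_rot: [0.231, 3.133, -0.0]
contact_force: [0.6, -0.0, 0.2]
opening: -0.0003
t: 9.55
tool_pos: [0.4475, -0.0851, 0.0438]
tool_rot: [-0.232, -3.133, 0.0]
contact_force: [0.0, 0.1, 0.1]
opening: 0.0001
t: 9.75
tool_pos: [0.4474, -0.0851, 0.0427]
tool_rot: [-0.232, -3.133, -0.0]
contact_force: [-0.7, -0.2, 0.2]
opening: 0.0004
```

```bash
python3 -m creep '[[0,0,0,0.001,0,0,0],[0,0,0,0,0,0,0]]'; python3 -m creep '[[0,0,0,0.001,0,0,0],[0,0,0,0,0,0,0]]';python3 -m creep '[[0,0,0,0.001,0,0,0],[0,0,0,0,0,0,0]]'
```

```text
t: 9.95
tool_pos: [0.4474, -0.085, 0.0417]
tool_rot: [-0.232, -3.133, -0.0]
contact_force: [0.0, -0.3, 0.0]
opening: -0.0002
t: 10.15
tool_pos: [0.4474, -0.085, 0.0407]
tool_rot: [-0.232, -3.133, -0.0]
contact_force: [0.4, 1.0, 0.0]
opening: -0.0
t: 10.35
tool_pos: [0.4474, -0.085, 0.0396]
tool_rot: [-0.232, -3.133, -0.0]
contact_force: [0.0, 0.4, 0.6]
opening: -0.0003
```

```bash
python3 -m creep '[[0,0,0,0.001,0,0,0],[0,0,0,0,0,0,0]]'; python3 -m creep '[[0,0,0,0.001,0,0,0],[0,0,0,0,0,0,0]]'
```

```text
t: 10.55
tool_pos: [0.4476, -0.0851, 0.039]
tool_rot: [0.232, 3.133, -0.0]
contact_force: [-0.2, 0.9, 0.3]
opening: 0.0
t: 10.75
tool_pos: [0.4476, -0.0851, 0.0389]
tool_rot: [-0.231, -3.132, -0.0]
contact_force: [-4.9, 0.9, 8.6]
opening: -0.0002
```

```bash
python3 -m creep '[[0,0,0,-0.0005,0,0,0],[0,0,0,0,0,0,0]]'
python3 - <<'E'
from h import *
np.save("p2.npy",get_image("scene"))
E
python3 -m creep '[[0,0,0,-0.02,0,0,0],[0,-0.025,0.0005,0,0,0,0],[0,-0.025,0,0,0,0,0],[0,-0.024,0,0,0,0,0],[0,0,0,0,0,0,0],[0,0,0,0.005,0,0,0],[0,0,0,0.005,0,0,0],[0,0,0,0.003,0,0,0],[0,0,0,0.001,0,0,0],[0,0,0,0,0,0,0]]';  python3 -m creep '[[0,0,0,0.001,0,0,0],[0,0,0,0,0,0,0]]'; python3 -m creep '[[0,0,0,0.001,0,0,0],[0,0,0,0,0,0,0]]';python3 -m creep '[[0,0,0,0.001,0,0,0],[0,0,0,0,0,0,0]]'
```

```text
t: 10.95
tool_pos: [0.4476, -0.0851, 0.0389]
tool_rot: [-0.232, -3.133, 0.0]
contact_force: [-2.6, -0.0, 6.0]
opening: -0.0002
t: 12.0
tool_pos: [0.5202, -0.0953, 0.0439]
tool_rot: [-0.232, -3.132, -0.0]
contact_force: [-0.3, 0.6, -0.3]
opening: 0.0002
t: 12.2
tool_pos: [0.5208, -0.0955, 0.0434]
tool_rot: [0.232, 3.133, -0.0]
contact_force: [0.2, 0.2, 0.1]
opening: -0.0002
t: 12.4
tool_pos: [0.5207, -0.0954, 0.0423]
tool_rot: [-0.232, -3.133, 0.0]
contact_force: [0.4, -0.3, 0.7]
opening: 0.0002
t: 12.6
tool_pos: [0.5207, -0.0954, 0.0412]
tool_rot: [-0.232, -3.133, -0.0]
contact_force: [0.4, -0.7, -0.3]
opening: 0.0003
```

```bash
python3 -c "
from h import *
np.save('p4a.npy',get_image('scene'))
a=np.load('p2.npy');b=np.load('p4a.npy')
f=lambda i:cv2.resize(i[180:310,190:350],(400,300),interpolation=cv2.INTER_CUBIC)
print(dots(a,(190,180,350,310)),dots(b,(190,180,350,310)))
"; python3 -m creep '[[0,0,0,0.001,0,0,0],[0,0,0,0,0,0,0]]'; python3 -m creep '[[0,0,0,0.001,0,0,0],[0,0,0,0,0,0,0]]';python3 -m creep '[[0,0,0,0.001,0,0,0],[0,0,0,0,0,0,0]]'
```

```text
[(array([275.5       , 208.66666667]), 18), (array([238.76923077, 219.15384615]), 13), (array([296.19047619, 245.9047619 ]), 21), (array([256.95, 255.45]), 20)] [(array([275.5       , 208.66666667]), 18), (array([239.22222222, 218.77777778]), 18), (array([296.        , 245.66666667]), 18), (array([257.10526316, 255.42105263]), 19)]
t: 12.85
tool_pos: [0.5206, -0.0954, 0.0401]
tool_rot: [-0.232, -3.133, -0.0]
contact_force: [-0.6, 0.3, -0.6]
opening: -0.0001
t: 13.05
tool_pos: [0.5206, -0.0954, 0.0391]
tool_rot: [-0.232, -3.133, -0.0]
contact_force: [0.4, -0.0, -0.1]
opening: -0.0002
t: 13.25
tool_pos: [0.5206, -0.0954, 0.0382]
tool_rot: [-0.232, -3.133, -0.0]
contact_force: [-0.6, -0.0, 0.3]
opening: 0.0002
```

```bash
python3 -m creep '[[0,0,0,0.001,0,0,0],[0,0,0,0,0,0,0]]'; python3 -m creep '[[0,0,0,0.001,0,0,0],[0,0,0,0,0,0,0]]';python3 -m creep '[[0,0,0,0.001,0,0,0],[0,0,0,0,0,0,0]]'
```

```text
t: 13.45
tool_pos: [0.5206, -0.0954, 0.0371]
tool_rot: [-0.232, -3.133, -0.0]
contact_force: [0.5, 0.0, 0.2]
opening: 0.0004
t: 13.65
tool_pos: [0.5206, -0.0954, 0.0361]
tool_rot: [-0.232, -3.133, -0.0]
contact_force: [0.8, 0.2, 0.1]
opening: -0.0001
t: 13.85
tool_pos: [0.5208, -0.0955, 0.0354]
tool_rot: [0.232, 3.133, -0.0]
contact_force: [0.1, 0.2, -0.7]
opening: 0.0004
```

```bash
python3 -m creep '[[0,0,0,0.0007,0,0,0],[0,0,0,0,0,0,0]]'; python3 -m creep '[[0,0,0,0.0005,0,0,0],[0,0,0,0,0,0,0]]'
```

```text
t: 14.05
tool_pos: [0.5209, -0.0955, 0.0354]
tool_rot: [-0.232, -3.133, -0.0]
contact_force: [-2.5, 0.8, 4.7]
opening: -0.0003
t: 14.25
tool_pos: [0.5209, -0.0955, 0.0353]
tool_rot: [-0.232, -3.132, -0.0]
contact_force: [-3.7, 1.0, 8.0]
opening: -0.0003
```

```bash
python3 -c "
from h import *
np.save('p4.npy',get_image('scene'))"
python3 -m creep '[[0,0,0,-0.02,0,0,0],[0,0,0.022,0,0,0,0],[0,0,0.0215,0,0,0,0],[0,0,0,0,0,0,0],[0,0,0,0.005,0,0,0],[0,0,0,0.002,0,0,0],[0,0,0,0,0,0,0]]';  python3 -m creep '[[0,0,0,0.001,0,0,0],[0,0,0,0,0,0,0]]'; python3 -m creep '[[0,0,0,0.001,0,0,0],[0,0,0,0,0,0,0]]';python3 -m creep '[[0,0,0,0.001,0,0,0],[0,0,0,0,0,0,0]]'
```

```text
t: 15.0
tool_pos: [0.5265, -0.053, 0.0462]
tool_rot: [-0.233, -3.131, -0.0]
contact_force: [-0.2, 1.0, 0.0]
opening: 0.0001
t: 15.2
tool_pos: [0.527, -0.0528, 0.0459]
tool_rot: [-0.233, -3.133, 0.0]
contact_force: [-0.1, 0.4, 0.1]
opening: -0.0004
t: 15.4
tool_pos: [0.5271, -0.0525, 0.045]
tool_rot: [-0.232, -3.133, 0.0]
contact_force: [-0.2, -0.3, -0.7]
opening: -0.0001
t: 15.6
tool_pos: [0.5271, -0.0524, 0.044]
tool_rot: [-0.232, -3.133, 0.0]
contact_force: [-0.5, 0.4, 0.4]
opening: -0.0001
```

```bash
python3 -m creep '[[0,0,0,0.001,0,0,0],[0,0,0,0,0,0,0]]'; python3 -m creep '[[0,0,0,0.001,0,0,0],[0,0,0,0,0,0,0]]';python3 -m creep '[[0,0,0,0.001,0,0,0],[0,0,0,0,0,0,0]]'
```

```text
t: 15.8
tool_pos: [0.527, -0.0524, 0.043]
tool_rot: [-0.232, -3.133, -0.0]
contact_force: [-0.3, 1.2, -0.3]
opening: -0.0002
t: 16.0
tool_pos: [0.527, -0.0524, 0.0419]
tool_rot: [-0.232, -3.133, -0.0]
contact_force: [-0.4, -0.3, -0.1]
opening: 0.0001
t: 16.2
tool_pos: [0.527, -0.0524, 0.041]
tool_rot: [-0.232, -3.133, -0.0]
contact_force: [-1.0, -1.0, 0.3]
opening: 0.0002
```

```bash
python3 -m creep '[[0,0,0,0.001,0,0,0],[0,0,0,0,0,0,0]]'; python3 -m creep '[[0,0,0,0.001,0,0,0],[0,0,0,0,0,0,0]]'
```

```text
t: 16.4
tool_pos: [0.5271, -0.0524, 0.04]
tool_rot: [-0.232, -3.133, 0.0]
contact_force: [0.2, -0.3, -0.8]
opening: 0.0003
t: 16.6
tool_pos: [0.5272, -0.0525, 0.0392]
tool_rot: [0.232, 3.133, -0.0]
contact_force: [-0.3, -0.6, 1.0]
opening: -0.0001
```

```bash
python3 -m creep '[[0,0,0,0.0007,0,0,0],[0,0,0,0,0,0,0]]'; python3 -m creep '[[0,0,0,0.0005,0,0,0],[0,0,0,0,0,0,0]]'
```

```text
t: 16.8
tool_pos: [0.5272, -0.0526, 0.0385]
tool_rot: [0.232, 3.133, -0.0]
contact_force: [-0.1, -0.5, 1.4]
opening: -0.0002
t: 17.0
tool_pos: [0.5272, -0.0526, 0.038]
tool_rot: [0.232, 3.133, -0.001]
contact_force: [-0.9, -0.7, 1.3]
opening: -0.0003
```

The cap gives at about 1.3 N, so I keep following it down to its stop.

```bash
python3 -m creep '[[0,0,0,0.001,0,0,0],[0,0,0,0,0,0,0]]'; python3 -m creep '[[0,0,0,0.001,0,0,0],[0,0,0,0,0,0,0]]';python3 -m creep '[[0,0,0,0.0005,0,0,0],[0,0,0,0,0,0,0]]'
```

```text
t: 17.2
tool_pos: [0.5273, -0.0526, 0.0371]
tool_rot: [0.232, 3.133, -0.001]
contact_force: [-1.6, -2.8, 1.4]
opening: -0.0
t: 17.4
tool_pos: [0.5274, -0.0526, 0.0369]
tool_rot: [-0.231, -3.133, 0.001]
contact_force: [-3.5, -0.9, 8.0]
opening: -0.0001
t: 17.6
tool_pos: [0.5274, -0.0526, 0.0369]
tool_rot: [-0.231, -3.133, 0.001]
contact_force: [-5.4, -1.0, 10.6]
opening: 0.0001
```

```bash
python3 -m creep '[[0,0,0,-0.0007,0,0,0],[0,0,0,0,0,0,0]]'
python3 - <<'E'
from h import *
n=get_image("scene")
f=lambda i:cv2.resize(i[180:310,190:350],(400,300),interpolation=cv2.INTER_CUBIC)
L=[np.load("p2.npy"),np.load("p4a.npy"),np.load("p4.npy"),n]
cv2.imwrite("pics/cmp2.png",np.vstack([np.hstack([f(L[0]),f(L[1])]),np.hstack([f(L[2]),f(n)])])[:,:,::-1])
E
```

```text
t: 17.8
tool_pos: [0.5274, -0.0527, 0.037]
tool_rot: [0.232, 3.133, -0.001]
contact_force: [-2.6, -1.8, 7.6]
opening: -0.0001
```

View pics/cmp2.png

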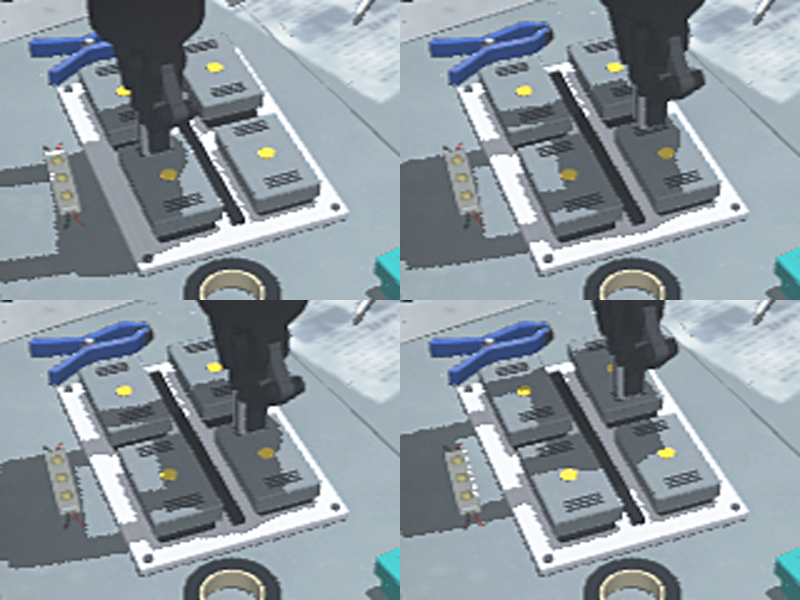

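Caps 2 and 4 show no tilt under pressure. Cap 3 gave at its -y end, so I confirm that at its +y end.

```bash
python3 -m creep '[[0,0,0,-0.015,0,0,0],[0,0,0.02,0,0,0,0],[0,0,0.02,0,0,0,0],[0,0,0.0195,0,0,0,0],[0,0,0,0,0,0,0],[0,0,0,0.005,0,0,0],[0,0,0,0.004,0,0,0],[0,0,0,0,0,0,0],[0,0,0,0,0,0,0]]';  python3 -m creep '[[0,0,0,0.001,0,0,0],[0,0,0,0,0,0,0]]'; python3 -m creep '[[0,0,0,0.001,0,0,0],[0,0,0,0,0,0,0]]';python3 -m creep '[[0,0,0,0.001,0,0,0],[0,0,0,0,0,0,0]]';python3 -m creep '[[0,0,0,0.001,0,0,0],[0,0,0,0,0,0,0]]'
```

```text
t: 18.75
tool_pos: [0.5355, 0.0059, 0.0417]
tool_rot: [-0.233, -3.132, -0.0]
contact_force: [-0.4, 0.3, 0.6]
opening: 0.0
t: 18.95
tool_pos: [0.5359, 0.0062, 0.0411]
tool_rot: [-0.232, -3.133, -0.0]
contact_force: [-0.2, 0.1, 0.4]
opening: 0.0003
t: 19.15
tool_pos: [0.5359, 0.0064, 0.04]
tool_rot: [-0.232, -3.133, 0.0]
contact_force: [-0.4, 0.8, -0.4]
opening: 0.0002
t: 19.35
tool_pos: [0.536, 0.0065, 0.0392]
tool_rot: [0.232, 3.133, 0.0]
contact_force: [-0.1, -0.0, 0.8]
opening: 0.0001
t: 19.55
tool_pos: [0.536, 0.0066, 0.0382]
tool_rot: [0.232, 3.133, 0.0]
contact_force: [1.0, 1.0, 1.0]
opening: 0.0001
```

```bash
python3 -m creep '[[0,0,0,0.001,0,0,0],[0,0,0,0,0,0,0]]'; python3 -m creep '[[0,0,0,0.001,0,0,0],[0,0,0,0,0,0,0]]'
```

```text
t: 19.75
tool_pos: [0.5361, 0.0066, 0.0372]
tool_rot: [0.232, 3.133, 0.001]
contact_force: [-0.3, 1.8, 1.3]
opening: -0.0
t: 19.95
tool_pos: [0.5362, 0.0066, 0.0369]
tool_rot: [0.232, 3.133, 0.001]
contact_force: [-1.1, 2.1, 5.6]
opening: -0.0001
```

Both ends rock, so cap 3 is the loose one. Now I press at its middle.

```bash
python3 -m creep '[[0,0,0,-0.012,0,0,0],[0,0,-0.015,0,0,0,0],[0,0,-0.0148,0,0,0,0],[0,0,0,0,0,0,0],[0,0,0,0.006,0,0,0],[0,0,0,0.002,0,0,0],[0,0,0,0,0,0,0],[0,0,0,0,0,0,0]]';  python3 -m creep '[[0,0,0,0.001,0,0,0],[0,0,0,0.0005,0,0,0],[0,0,0,0,0,0,0]]'; python3 -m creep '[[0,0,0,0.0005,0,0,0],[0,0,0,0,0,0,0]]';python3 -m creep '[[0,0,0,0.0005,0,0,0],[0,0,0,0,0,0,0]]';python3 -m creep '[[0,0,0,0.0005,0,0,0],[0,0,0,0,0,0,0]]'
```

```text
t: 20.75
tool_pos: [0.5313, -0.0228, 0.0396]
tool_rot: [-0.231, -3.132, -0.0]
contact_force: [-0.6, -0.7, -0.2]
opening: -0.0003
t: 21.05
tool_pos: [0.5314, -0.0228, 0.0394]
tool_rot: [-0.231, -3.132, -0.0]
contact_force: [-4.0, -1.0, 7.3]
opening: 0.0003
t: 21.25
tool_pos: [0.5314, -0.0228, 0.039]
tool_rot: [-0.231, -3.132, -0.0]
contact_force: [-4.3, 0.1, 7.2]
opening: -0.0
t: 21.45
tool_pos: [0.5314, -0.0227, 0.0385]
tool_rot: [-0.231, -3.132, -0.0]
contact_force: [-3.7, 0.5, 8.1]
opening: 0.0
t: 21.65
tool_pos: [0.5314, -0.0228, 0.038]
tool_rot: [-0.231, -3.132, -0.0]
contact_force: [-5.4, 0.7, 8.2]
opening: 0.0002
```

It is going down level at about 8 N, with 5 mm of travel in all.

```bash
python3 -m creep '[[0,0,0,0.001,0,0,0],[0,0,0,0.001,0,0,0],[0,0,0,0,0,0,0]]'; python3 -m creep '[[0,0,0,0.001,0,0,0],[0,0,0,0,0,0,0]]';python3 -m creep '[[0,0,0,0.0005,0,0,0],[0,0,0,0,0,0,0]]';python3 -m creep '[[0,0,0,0.0005,0,0,0],[0,0,0,0,0,0,0]]'
```

```text
t: 21.95
tool_pos: [0.5314, -0.0228, 0.0359]
tool_rot: [-0.231, -3.132, -0.0]
contact_force: [-4.0, 0.5, 7.3]
opening: -0.0002
t: 22.15
tool_pos: [0.5314, -0.0228, 0.0351]
tool_rot: [-0.231, -3.132, -0.0]
contact_force: [-4.8, 0.7, 8.8]
opening: -0.0002
t: 22.35
tool_pos: [0.5314, -0.0228, 0.035]
tool_rot: [-0.231, -3.131, -0.0]
contact_force: [-6.3, 0.2, 11.7]
opening: 0.0002
t: 22.55
tool_pos: [0.5314, -0.0228, 0.035]
tool_rot: [-0.231, -3.131, 0.0]
contact_force: [-7.2, 1.2, 14.6]
opening: -0.0001
```

```bash
python3 -m creep '[[0,0,0,0.0005,0,0,0],[0,0,0,0,0,0,0],[0,0,0,0,0,0,0]]'; python3 -m creep '[[0,0,0,0.0003,0,0,0],[0,0,0,0,0,0,0],[0,0,0,0,0,0,0]]'
```

```text
t: 22.85
tool_pos: [0.5314, -0.0228, 0.035]
tool_rot: [-0.23, -3.131, 0.0]
contact_force: [-9.5, 0.4, 17.5]
opening: 0.0001
t: 23.15
tool_pos: [0.5315, -0.0228, 0.035]
tool_rot: [-0.23, -3.131, 0.0]
contact_force: [-10.5, 0.8, 19.5]
opening: -0.0002
```

Firm stop at z 0.035 under 19.5 N. I check that an end no longer rocks, then move clear.

```bash
python3 -m creep '[[0,0,0,-0.012,0,0,0],[0,0,-0.015,0,0,0,0],[0,0,-0.015,0,0,0,0],[0,0,0,0,0,0,0],[0,0,0,0.006,0,0,0],[0,0,0,0.001,0,0,0],[0,0,0,0,0,0,0],[0,0,0,0,0,0,0]]';  python3 -m creep '[[0,0,0,0.001,0,0,0],[0,0,0,0,0,0,0]]'; python3 -m creep '[[0,0,0,0.001,0,0,0],[0,0,0,0,0,0,0]]'; python3 -m creep '[[0,0,0,0.0005,0,0,0],[0,0,0,0,0,0,0]]'
```

```text
t: 23.95
tool_pos: [0.527, -0.0524, 0.037]
tool_rot: [-0.231, -3.133, -0.0]
contact_force: [-0.0, 0.8, 0.4]
opening: -0.0002
t: 24.15
tool_pos: [0.5271, -0.0525, 0.0363]
tool_rot: [0.231, 3.133, 0.0]
contact_force: [-0.2, -0.2, 0.2]
opening: -0.0003
t: 24.35
tool_pos: [0.527, -0.0526, 0.0352]
tool_rot: [-0.232, -3.133, 0.0]
contact_force: [-0.5, 0.3, -0.3]
opening: 0.0002
t: 24.55
tool_pos: [0.5272, -0.0527, 0.0351]
tool_rot: [-0.232, -3.133, -0.0]
contact_force: [-1.7, 0.6, 2.8]
opening: -0.0001
```

The -y end is rigid at 0.0351. Moving clear.

```bash
python3 -m creep '[[0,0,0,0.0003,0,0,0],[0,0,0,0,0,0,0]]'; python3 -m creep '[[0,0,0,-0.02,0,0,0],[0,0,0,-0.03,0,0,0],[0,0,0,-0.04,0,0,0],[0,0,0,-0.04,0,0,0],[0,0,0,-0.03,0,0,0],[0,0,0,-0.02,0,0,0],[0,0,0,0,0,0,0],[0,0,0,0,0,0,0],[0,0,0,0,0,0,0]]'
python3 - <<'E'
from h import *
w=get_image("wrist");cv2.imwrite("pics/end.png",w[:,:,::-1])
E
```

```text
t: 24.75
tool_pos: [0.5272, -0.0527, 0.0351]
tool_rot: [-0.232, -3.133, -0.0]
contact_force: [-2.3, 1.4, 4.5]
opening: 0.0003
t: 25.65
tool_pos: [0.5261, -0.0525, 0.2121]
tool_rot: [-0.232, -3.13, -0.001]
contact_force: [0.4, -0.3, 0.2]
opening: -0.0
```

View pics/end.png

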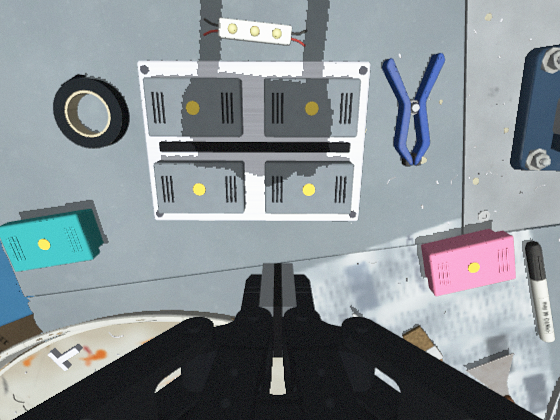

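The four caps are in place at (193,108), (312,108), (199,189) and (309,189). The tape, clamp and light module look undisturbed, and the arm is clear.

```bash
python3 -c "
from station import finish_job
print(finish_job())"
```

```text
the job is handed in; nothing more can be done
None
```

The loose cap was the one at place_3 (x +37, y +52). I pressed it home at its middle, and the job is handed in at about 26 s of the 54 s allowed.

- **Finding it:** Caps 1, 2 and 4 were rigid when pressed at their +y end, and pictures taken while pressing showed no tilt. I tested only that one end on each. Cap 3 sank about 2.5–3 mm at both ends under only 1–1.4 N before reaching its stop.
- **Seating it:** Pressed at its middle, cap 3 went down level at about 8 N, from z 0.0395 to 0.0350. It then held firm up to 19.5 N.
- **Last checks:** The -y end of cap 3 was rigid at z 0.0351 under 4.5 N, so it no longer rocks. I did not re-test its +y end. The final wrist picture shows the tape, clamp and light module looking undisturbed, and the arm about 18 cm clear.
- **What did not match:**
  - The measured travel was about 4.5 mm, against a nominal 5 mm.
  - The end sink was also less than the stated 4 mm.
  - Some end presses went above the 2–5 N asked for, up to about 17 N on cap 1 and about 10.6 N on cap 3's end stop. I saw no harm from this.

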